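# Unstack the heating blocks onto their heater bases

### The job

The four aluminium heating blocks have been left stacked up on the bench. Take the stack apart from the top and set each block upright into the heater base whose seat matches it in shape and size, flat on the base's floor between its ribs. Do not tip any block over, and leave the bench timer where it lies.

Things in the scene. Friction and masses are not known exactly. Their poses are not given: they have to be found in the camera images.
- block_large: loose aluminium heating block, the biggest, oblong, 92 x 62 x 30 mm (x, y, z), 15 holes (only drawn; it grips as a solid block). It stands on the bench as the bottom of the stack. Origin: centre of its underside, z up, x along its long side and y along its short side.
- block_medium: loose aluminium heating block, the middle-sized, oblong, 66 x 52 x 30 mm (x, y, z), 6 holes (only drawn; it grips as a solid block). It lies centred on the large block. Origin: centre of its underside, z up, x along its long side and y along its short side.
- block_square: loose aluminium heating block, square, 42 x 42 x 30 mm, 4 holes (only drawn; it grips as a solid block). It lies on the medium block. Origin: centre of its underside, z up, x and y along its sides.
- block_round: loose aluminium heating block, an upright round one, 32 mm in diameter and 44 mm tall, 1 hole (only drawn; it grips as a solid block). It stands on the square block, at the top of the stack. Origin: centre of its underside, z up.
- base_large: low grey heater base, fixed, 112 x 82 mm (x by y), steel floor plate with four black L-shaped corner ribs 4 mm high. Origin: centre of its underside on the bench, z up; floor 15 mm above it. The ribs leave the large block 5 mm play on every side and have gaps of about 30 mm at mid-side. Seated, the block's origin is 15 mm straight above this one, x (long side) along the base's x, either way round.
- base_medium: low grey heater base, fixed, 86 x 72 mm (x by y), steel floor plate with four black L-shaped corner ribs 4 mm high. Origin: centre of its underside on the bench, z up; floor 15 mm above it. The ribs leave the medium block 5 mm play on every side and have gaps of about 30 mm at mid-side. Seated, the block's origin is 15 mm straight above this one, x (long side) along the base's x, either way round.
- base_square: low grey heater base, fixed, 62 x 62 mm (x by y), steel floor plate with four black L-shaped corner ribs 4 mm high. Origin: centre of its underside on the bench, z up; floor 15 mm above it. The ribs leave the square block 5 mm play on every side and have gaps of about 30 mm at mid-side. Seated, the block's origin is 15 mm straight above this one, its sides parallel to the base's sides, any of the four ways round.
- base_round: low grey heater base, fixed, 52 x 52 mm (x by y), steel floor plate with four black curved ribs on a circle 4 mm high. Origin: centre of its underside on the bench, z up; floor 15 mm above it. The ribs leave the round block 5 mm play on every side and have gaps of about 15 mm at mid-side. Seated, the block's origin is 15 mm straight above this one, turned any way.
- timer: loose grey-white bench timer with a screen and keys, 66 x 62 x 18 mm, lying flat among the bases, with a felt marker beside it on its +x side; not to be moved. Origin: centre of its underside. Note a high wall behind the work: its face runs through x = 0.735, y = 0 and x = 0.68, y = 0.2 to its left end near x = 0.63, y = 0.40; the base nearest it is centred about 0.1 m away.

How it is judged (in metres and radians):
At the end, for the whole second after the job is handed in: Each of the four blocks stands upright (within 0.06 rad) in its own base, its centre within 9 mm of the base's centre, flat on the floor plate (its underside 12 to 17.5 mm above the base's underside), released and at rest (horizontal distance between block_large and base_large below 0.009 m and z of block_large in the frame of base_large between 0.012 and 0.0175 m and angle between each of block_large, block_medium, block_square, block_round's own z axis and vertical below 0.06 rad and linear speed of each of block_large, block_medium, block_square, block_round below 0.02 m/s and angular speed of each of block_large, block_medium, block_square, block_round below 0.2 rad/s and contact force between the fingers and block_large below 0.1 N and horizontal distance between block_medium and base_medium below 0.009 m and z of block_medium in the frame of base_medium between 0.012 and 0.0175 m and contact force between the fingers and block_medium below 0.1 N and horizontal distance between block_square and base_square below 0.009 m and z of block_square in the frame of base_square between 0.012 and 0.0175 m and contact force between the fingers and block_square below 0.1 N and horizontal distance between block_round and base_round below 0.009 m and z of block_round in the frame of base_round between 0.012 and 0.0175 m and contact force between the fingers and block_round below 0.1 N); the robot touches nothing.
It fails at once if the bench timer is pushed away (distance of timer from where it was at the start of the episode above 0.015 m).
It fails at once if the large block is tipped over (angle between block_large's own z axis and vertical above 0.6 rad).
It fails at once if the medium block is tipped over (angle between block_medium's own z axis and vertical above 0.6 rad).
It fails at once if the square block is tipped over (angle between block_square's own z axis and vertical above 0.6 rad).
It fails at once if the round block is tipped over (angle between block_round's own z axis and vertical above 0.6 rad).
It also fails if it takes over 115 s, if anything falls off the work surface, if the arm or the gripper's body presses on something with over 40 N, if the wrist force passes 120 N, or if a joint passes its speed limit or range.

### The arm

A 7-joint arm with a two-finger parallel gripper is mounted at the origin on the work surface; the furniture and walls round the work are solid. World frame = base frame: x ahead of the robot, y to its left, z up, the work surface at z = 0. Lengths are in mm, angles in rad, forces in N, time in s.
With the tool pointing down it reaches from about 400 to 900 mm from the base axis. Payload 5.6 kg.
Tool frame: the origin (TCP) lies between the finger pads; the fingertips stand 19 mm ahead of it and the grasp point (between the pads) is the TCP; z points along the fingers, y is the direction in which the jaws open and shut (so a half turn about z gives the same grasp; the last joint's range is limited). The gripper opens to 92 mm and grips with 3 to 60 N. Pads are 20 mm wide; open, the fingers measure 128 mm over their backs; the gripper's body (75 mm by 189 mm) begins 69 mm behind the grasp point.
Start: joints at [-0.755, 0.468, -0.012, 1.603, 0.006, 1.071, -0.056], TCP at [492.12, 424.649, 233.592] pointing down, gripper open.
Joint ranges: [-2.53, 2.53], [-0.31, 2.02], [-1.57, 1.55], [0.28, 2.44], [-1.29, 4.43], [0.15, 1.84], [-2.92, 2.92]. Speed limits (rad/s): [2.57, 2.57, 3.14, 3.14, 3.14, 3.14, 3.14].

### API

Orientations are given as a 3x3 rotation matrix whose columns are the frame's x, y, z axes.
In Python, from plant import env, optics gives the robot as it stands.
- The arm moves only by the tool servo_tool, never from a script. Its argument "plan" is a list that holds one entry, the list of rows, each a list of 4 numbers: the shift along the tool's x, y, z in mm, then the turn about the tool's z in degrees. A call has 1 to 10 rows; each row shifts and turns the commanded pose from where the row before left it, along the tool's axes as they then stand; what a row does not reach is not made up. A row lasts 1/8 s, in which the tool goes at most 62.5 mm and 10.7 degrees, less where a joint would pass 70% of its speed; a pose out of reach is approached as far as the arm can. A call is refused whole if a number of a shift passes 62.5 or a number of a turn 10.7, either way. A call with a gripper value outside its range is refused whole. "hand" is the finger opening in mm, from 0 to 91.9, set as the call begins (left out, the last holds). The fingers move at their own pace and stop on an object; "force" is the grip in N (left out, the last holds). Time passes only in rows, so rows that do not move let the fingers close. It gives the time, the measured TCP pose, the force and the opening at its end, in the units of the state.
- env.get_state(): the state, without advancing time (a new reading comes with each control period).
- optics.read_camera(name): name is "scene" or "top"; returns a dict with "frame" (420x560x3 uint8, red, green, blue), "depth" (420x560 float32, mm along the optical axis (not along the pixel's ray), 0 where there is no reading), "mtx" (3x3 intrinsics, pixels), "rvec" (rotation vector, rad) and "tvec" (3), from world to camera coordinates, as OpenCV has them. Camera axes: x right, y down, z forward; pixel columns grow to the right and rows downward; lengths in mm; the calibration is good to about 2 mm. A picture is of the moment at which its call begins.
- env.hand_in(): hands the job in, once; it reports no verdict.
The state is a dict: "t": time; "q": joint angles; "dq": joint speeds; "effort": joint torques, N m; "position": TCP position; "tool_rot": TCP orientation; "wrist_force": force on the tool from outside, world axes, zero at the start; "wrist_torque": the same for the moment, N m; "opening": finger opening in mm.
Only numpy, scipy, OpenCV 4.12 (cv2) and the standard library are available. Lean on these libraries where they do the work, as an engineer would, in place of code of your own. Each camera call takes 0.05 s, during which the arm holds its last target.

## Working session

There is one attempt and no reset: what is moved stays moved. The work goes in short steps, Python scripts to look and compute and a tool call to move; the robot and the scene stay as the last step left them, time stands still between calls to the robot, and variables do not carry over. Pictures are saved under pics/ and viewed, and the job is handed in when it is done.

Besides the shell and the picture viewer there is one more tool, called after "Request:" in YAML: its name, and indented under it one key for each argument. servo_tool: Moves the arm, as the interface text tells. Its arguments: {"type":"object","properties":{"plan":{"type":"array","items":{"type":"array","items":{"type":"array","items":{"type":"number"}}}},"hand":{"type":"number"},"force":{"type":"number"}},"required":["plan"]}

```bash
ls; mkdir -p pics; python3 - <<'E'
from plant import env, optics
import cv2, numpy as np
s=env.get_state(); print(s)
for n in ("scene","top"):
    d=optics.read_camera(n); np.savez(f"/tmp/{n}0.npz",**d)
    cv2.imwrite(f"pics/{n}0.png",d["frame"][:,:,::-1]); print(n,d["mtx"],d["rvec"],d["tvec"])
E
```

```text
pics
{'t': 0.0, 'q': array([-0.75503503,  0.46835165, -0.01156573,  1.60356801,  0.00600442,
        1.07137328, -0.05631161]), 'dq': array([ 0.00067812, -0.00065056, -0.00127557,  0.00112187, -0.00108858,
        0.00045459, -0.00030575]), 'effort': array([-1.06442312e-03, -5.20574284e+01, -1.29062074e-02, -2.43754649e+01,
       -5.65450941e-02,  1.72332488e-02,  1.74289821e-04]), 'position': array([491.74303444, 424.2912174 , 232.6798742 ]), 'tool_rot': array([[-6.53294889e-01,  7.57102653e-01, -1.16646422e-03],
       [ 7.57103539e-01,  6.53293820e-01, -1.19019400e-03],
       [-1.39055170e-04, -1.66068184e-03, -9.99998611e-01]]), 'wrist_force': array([0.37058102, 0.01137129, 0.46300104]), 'wrist_torque': array([ 0.04962609,  0.0230547 , -0.00028964]), 'opening': 91.99297461526717}
scene [[546.71577631   0.         285.31309699]
 [  0.         546.71577631 211.53126754]
 [  0.           0.           1.        ]] [ 0.99128814 -2.20994052  1.25365492] [357.99280378 282.82559124 682.65133514]
top [[524.49971624   0.         275.67517944]
 [  0.         524.49971624 207.76755164]
 [  0.           0.           1.        ]] [ 2.19462653 -2.19805482  0.01406539] [  21.8486941   522.94497947 1006.85446617]
```

View pics/scene0.png

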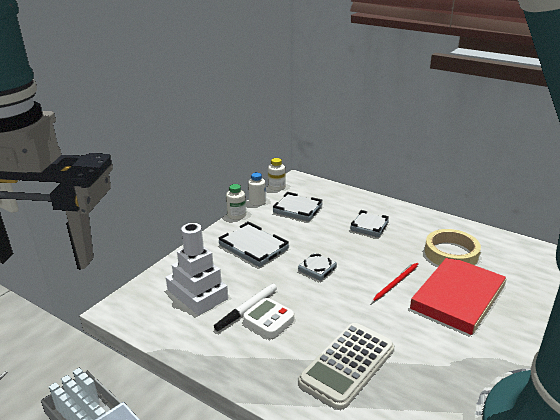

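View pics/top0.png

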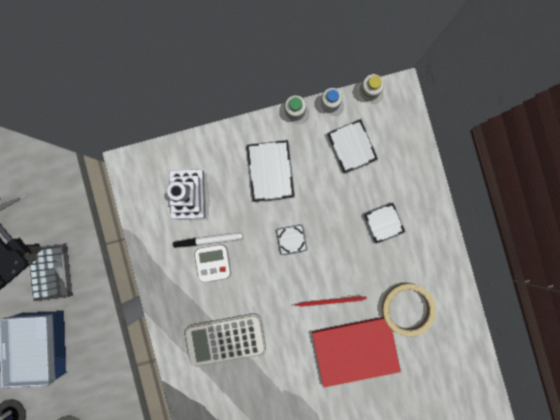

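The scene shows the stack at (195,270). In the top view the stack is near (186,193), with base_large (271,171), base_medium (352,146), base_round (291,240), base_square (384,223) and the timer (212,262).

```bash
cat > h.py <<'E'
import numpy as np, cv2
def load(n):
    return dict(np.load(n))
def cam(d):
    R=cv2.Rodrigues(d["rvec"])[0]; t=np.ravel(d["tvec"]); return R,t,-R.T@t
def ray2plane(d,px,z):
    R,t,C=cam(d); px=np.atleast_2d(px).astype(float)
    r=np.c_[(px-d["mtx"][:2,2])/np.diag(d["mtx"])[:2],np.ones(len(px))]@R
    return C+r*((z-C[2])/r[:,2])[:,None]
def cloud(d):
    R,t,C=cam(d); v,u=np.mgrid[:420,:560]; D=d["depth"]
    p=np.stack([(u-d["mtx"][0,2])/d["mtx"][0,0]*D,(v-d["mtx"][1,2])/d["mtx"][1,1]*D,D],-1)
    return (p-t)@R
def proj(d,P): return cv2.projectPoints(np.atleast_2d(P).astype(float),d["rvec"],d["tvec"],d["mtx"],None)[0][:,0]
E
python3 - <<'E'
from h import *
for n in("top","scene"):
    d=load(f"/tmp/{n}0.npz"); print(n,cam(d)[2])
    P=cloud(d)
    if n=="top":
        for k,p in dict(stack=(186,193),bl=(271,171),bm=(352,146),br=(291,240),bs=(384,223),timer=(212,262),bench=(250,280),bottle=(295,105)).items():
            print(k,P[p[1],p[0]].round(1))
        Z=P[...,2]; ok=d["depth"]>0
        for name,c,w in (("bl",(271,171),40),("bm",(352,146),38),("bs",(384,223),32),("br",(291,240),28)):
            m=(Z>8)&(Z<40)&ok; sub=np.zeros_like(m); sub[c[1]-w:c[1]+w,c[0]-w:c[0]+w]=1
            mm=(m&sub).astype(np.uint8); nn,l,st,ce=cv2.connectedComponentsWithStats(mm)
            i=l[c[1],c[0]]; xy=P[l==i][:,:2].astype(np.float32)
            print(name,st[i],cv2.minAreaRect(xy),np.median(P[l==i][:,2]))
        for lo,hi in ((24,36),(54,66),(84,96),(128,142)):
            sub=np.zeros(Z.shape,bool); sub[150:235,150:215]=1
            m=(Z>lo)&(Z<hi)&ok&sub; xy=P[m][:,:2].astype(np.float32); print(lo,m.sum(),np.median(Z[m]),cv2.minAreaRect(xy))
E
```

```text
top [ 491.0085549     2.10169788 1023.04003583]
stack [545.  173.1 125.2]
bl [593.9  29.9  13.1]
bm [ 641.8 -126.5   12.7]
br [460.8  -8.4  14.5]
bs [ 493.2 -186.7   13.8]
timer [418.7 143.4  15. ]
bench [382.9  71.3   1. ]
bottle [708.9 -15.7  70.2]
bl [ 246  140   49   62 2445] ((595.51123046875, 32.164833068847656), (112.81271362304688, 81.98877716064453), 6.3880391120910645) 16.13658489249072
bm [ 327  119   51   54 1672] ((642.2655029296875, -125.83718872070312), (86.28803253173828, 71.87337493896484), 22.174518585205078) 16.061711345154233
bs [ 363  202   42   41 1059] ((494.1943359375, -186.37893676757812), (62.405181884765625, 62.47496032714844), 22.067960739135742) 16.079778472316857
br [276 224  31  31 728] ((462.4844055175781, -8.595010757446289), (52.37812423706055, 51.79721450805664), 10.269695281982422) 16.0383157438282
24 507 29.970291488200928 ((549.7755126953125, 190.43492126464844), (92.02484130859375, 61.97382736206055), 1.9367181062698364)
54 427 59.94145772911548 ((547.9108276367188, 188.73782348632812), (65.96946716308594, 51.76827621459961), 2.1545016765594482)
84 228 90.09655526691735 ((547.3190307617188, 189.32435607910156), (43.39579772949219, 39.814781188964844), 89.94926452636719)
128 280 135.021846265716 ((549.6942749023438, 188.4034423828125), (30.929195404052734, 31.087247848510742), 89.89674377441406)
scene [-96.79685841 558.54637974 593.98511586]
```

```bash
python3 - <<'E'
from h import *
d=load("/tmp/top0.npz");f=d["frame"][:,:,::-1]
a=cv2.resize(f[155:230,155:225],None,fx=8,fy=8,interpolation=cv2.INTER_CUBIC); cv2.imwrite("pics/a.png",a)
b=cv2.resize(f[105:270,235:415],None,fx=3.6,fy=3.6,interpolation=cv2.INTER_CUBIC); cv2.imwrite("pics/b.png",b)
d=load("/tmp/scene0.npz");f=d["frame"][:,:,::-1]
cv2.imwrite("pics/c.png",cv2.resize(f[215:320,155:240],None,fx=5.5,fy=5.5,interpolation=cv2.INTER_CUBIC))
E
```

```text
(no output)
```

View pics/a.png

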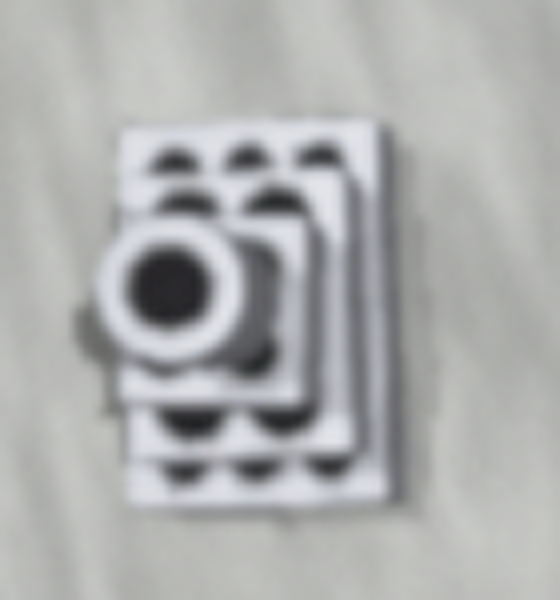

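View pics/b.png

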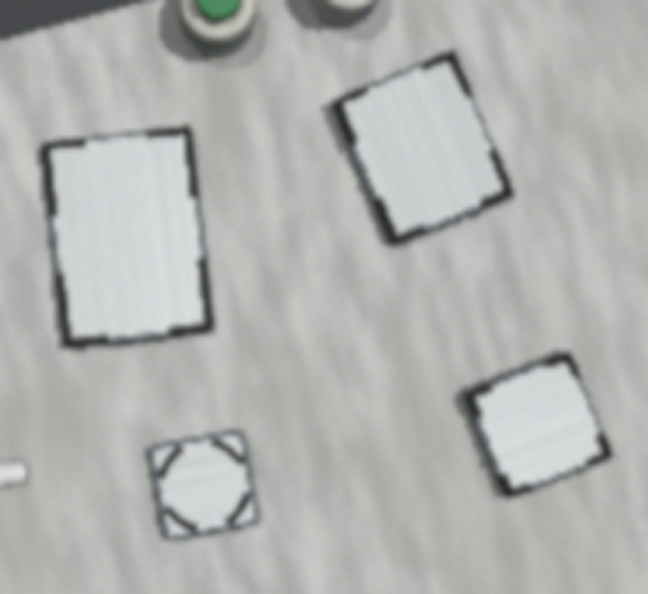

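View pics/c.png

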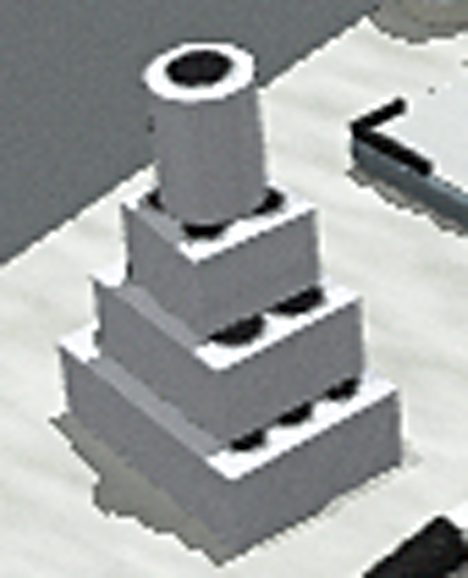

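```bash
cat > go.py <<'E'
import sys,numpy as np
from plant import env
# usage: go.py x y z jawdeg
def plan(x,y,z,jaw):
    s=env.get_state(); R=s["tool_rot"]; p=s["position"]
    j=np.degrees(np.arctan2(R[1,1],R[0,1])); d=(jaw-j+90)%180-90   # world turn; tool turn = -d
    a=np.radians(j+d); Y=np.array([np.cos(a),np.sin(a),0]); Z=np.array([0,0,-1.]); X=np.cross(Y,Z)
    D=np.array([x,y,z])-p
    print("t %.2f pos %s jaw %.1f open %.1f F %s q %s"%(s["t"],p.round(1),j,s["opening"],s["wrist_force"].round(1),s["q"].round(2)))
    print("tool turn %.1f deg; then shift tool x,y,z: %s"%(-d,np.array([D@X,D@Y,D@Z]).round(1)), "tilt z",R[:2,2].round(4))
plan(*map(float,sys.argv[1:5]))
E
python3 go.py 549.7 188.6 200 92
```

```text
t 0.10 pos [491.8 424.3 232.7] jaw 40.8 open 91.7 F [-0.9 -0.3  0.2] q [-0.75  0.47 -0.01  1.6   0.01  1.07 -0.06]
tool turn -51.2 deg; then shift tool x,y,z: [ -49.7 -237.6   32.7] tilt z [-0.0011 -0.0012]
```

Request:
servo_tool:
  plan:
    - [[0,0,0,-10.2],[0,0,0,-10.2],[0,0,0,-10.2],[0,0,0,-10.3],[0,0,0,-10.3],[-12,-60,0,0],[-13,-60,0,0],[-13,-60,0,0],[-12,-57,0,0],[0,0,0,0]]
  hand: 70
  force: 25

```text
t: 1.35
position: [551.8, 183.1, 233.3]
tool_rot: [[-1.0, -0.025, 0.0], [-0.025, 1.0, -0.003], [0.0, -0.003, -1.0]]
wrist_force: [0.0, 0.8, 0.4]
opening: 70.0
```

```bash
python3 go.py 549.7 188.6 116 92
```

```text
t 1.35 pos [551.8 183.1 233.3] jaw 91.4 open 70.0 F [0.  0.8 0.4] q [-0.27  0.36 -0.14  1.77  0.06  1.02  1.17]
tool turn -0.6 deg; then shift tool x,y,z: [  2.    5.5 117.3] tilt z [ 0.     -0.0029]
```

Request:
servo_tool:
  plan:
    - [[0,0,0,0],[0,0,0,0],[0,0,0,0]]

```text
t: 1.72
position: [549.8, 191.0, 233.5]
tool_rot: [[-0.999, -0.037, -0.0], [-0.037, 0.999, 0.0], [0.0, 0.0, -1.0]]
wrist_force: [0.4, 0.3, 0.4]
opening: 69.9
```

```bash
python3 go.py 549.7 188.6 116 92
```

```text
t 1.73 pos [549.8 191.  233.5] jaw 92.1 open 69.9 F [0.4 0.3 0.4] q [-0.28  0.36 -0.14  1.77  0.06  1.02  1.16]
tool turn 0.1 deg; then shift tool x,y,z: [  0.2  -2.4 117.5] tilt z [-0.0002  0.0003]
```

Request:
servo_tool:
  plan:
    - [[0,0,25,0],[0,0,25,0],[0,0,0,0],[0,0,0,0],[0,0,0,0]]

```text
t: 2.35
position: [551.0, 190.0, 184.8]
tool_rot: [[-0.999, -0.035, 0.002], [-0.035, 0.999, 0.001], [-0.002, 0.001, -1.0]]
wrist_force: [-0.1, -0.3, 0.1]
opening: 70.0
```

```bash
python3 go.py 549.7 188.6 116 92
```

```text
t 2.35 pos [551.  190.  184.8] jaw 92.0 open 70.0 F [-0.1 -0.3  0.1] q [-0.28  0.42 -0.14  1.81  0.07  0.92  1.16]
tool turn 0.0 deg; then shift tool x,y,z: [ 1.3 -1.4 68.8] tilt z [0.002  0.0008]
```

Request:
servo_tool:
  plan:
    - [[1,-1,22,0],[0,0,22,0],[0,0,16,0],[0,0,8,0],[0,0,0,0],[0,0,0,0],[0,0,0,0]]

```text
t: 3.22
position: [549.8, 188.7, 116.3]
tool_rot: [[-0.999, -0.035, 0.001], [-0.035, 0.999, 0.0], [-0.001, 0.0, -1.0]]
wrist_force: [0.4, -0.1, -0.4]
opening: 70.2
```

```bash
python3 go.py 549.7 188.6 116 92; python3 - <<'E'
from plant import optics
import cv2,numpy as np
o=[]
for n,b in(("scene",(150,170,260,330)),("top",(150,140,230,240))):
    d=optics.read_camera(n);f=d["frame"][:,:,::-1][b[1]:b[3],b[0]:b[2]];o.append(cv2.resize(f,(400,int(400*f.shape[0]/f.shape[1])),interpolation=cv2.INTER_CUBIC))
h=max(i.shape[0] for i in o)
cv2.imwrite("pics/d.png",np.hstack([cv2.copyMakeBorder(i,0,h-i.shape[0],0,0,0) for i in o]))
E
```

```text
t 3.23 pos [549.8 188.7 116.3] jaw 92.0 open 70.2 F [ 0.4 -0.1 -0.4] q [-0.29  0.5  -0.13  1.86  0.09  0.78  1.14]
tool turn -0.0 deg; then shift tool x,y,z: [ 0.1 -0.1  0.3] tilt z [0.0012 0.0004]
```

View pics/d.png

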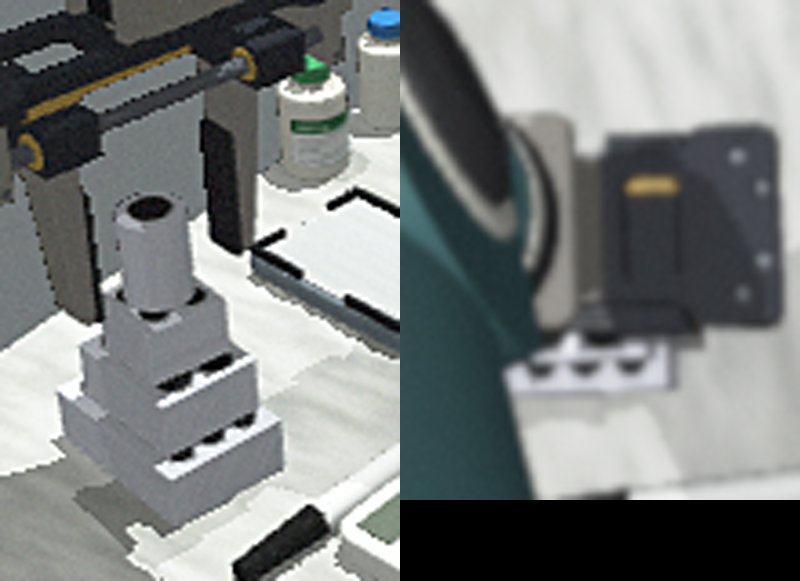

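The fingers straddle the cylinder (about pixels (60,250) and (225,185) in the left crop). Close the jaws.

Request:
servo_tool:
  plan:
    - [[0,0,0,0],[0,0,0,0],[0,0,0,0],[0,0,0,0],[0,0,0,0],[0,0,0,0]]
  hand: 20
  force: 25

```text
t: 4.08
position: [549.4, 188.5, 115.6]
tool_rot: [[-0.999, -0.035, 0.0], [-0.035, 0.999, 0.0], [-0.0, 0.0, -1.0]]
wrist_force: [0.9, -0.1, 0.2]
opening: 31.1
```

Request:
servo_tool:
  plan:
    - [[0,0,-4,0],[0,0,-8,0],[0,0,-16,0],[0,0,-16,0],[0,0,-10,0],[0,0,0,0],[0,0,0,0],[0,0,0,0]]

```text
t: 5.08
position: [548.9, 188.3, 168.9]
tool_rot: [[-0.999, -0.035, -0.001], [-0.035, 0.999, -0.0], [0.001, -0.0, -1.0]]
wrist_force: [-0.3, -0.7, -2.1]
opening: 31.4
```

```bash
python3 go.py 462.5 -8.6 170 96.4
```

```text
t 5.08 pos [548.9 188.3 168.9] jaw 92.0 open 31.4 F [-0.3 -0.7 -2.1] q [-0.28  0.43 -0.14  1.83  0.07  0.89  1.15]
tool turn -4.4 deg; then shift tool x,y,z: [ 107.8 -186.1   -1.1] tilt z [-0.0012 -0.0005]
```

Request:
servo_tool:
  plan:
    - [[6,-10,0,-4],[14,-24,0,-4],[16,-28,0,0],[18,-31,0,0],[18,-31,0,0],[16,-28,0,0],[12,-22,0,0],[6,-10,0,0],[0,0,0,0],[0,0,0,0]]

```text
t: 6.32
position: [474.0, -8.6, 169.6]
tool_rot: [[-0.985, -0.175, 0.0], [-0.175, 0.985, 0.001], [-0.0, 0.0, -1.0]]
wrist_force: [-0.3, 0.9, 0.3]
opening: 31.4
```

```bash
python3 go.py 462.5 -8.6 70 100.3
```

```text
t 6.33 pos [474.   -8.6 169.6] jaw 100.1 open 31.4 F [-0.3  0.9  0.3] q [ 0.05  0.27 -0.12  2.07  0.04  0.8   1.65]
tool turn -0.2 deg; then shift tool x,y,z: [11.3  2.  99.6] tilt z [0.0002 0.0005]
```

Request:
servo_tool:
  plan:
    - [[6,1,10,0],[5,1,20,0],[0,0,30,0],[0,0,25,0],[0,0,15,0],[0,0,0,0],[0,0,0,0],[0,0,0,0]]

```text
t: 7.32
position: [463.1, -9.6, 70.4]
tool_rot: [[-0.985, -0.174, 0.002], [-0.174, 0.985, 0.0], [-0.002, -0.0, -1.0]]
wrist_force: [0.5, 0.1, -1.4]
opening: 30.9
```

```bash
python3 go.py 462.5 -8.6 42.5 100.3;  python3 - <<'E'
from plant import optics
import cv2,numpy as np
for n in("scene","top"): 
    d=optics.read_camera(n); np.savez(f"/tmp/{n}1.npz",**d)
    cv2.imwrite(f"pics/{n}1.png",d["frame"][:,:,::-1])
from h import *
d=load("/tmp/top1.npz"); P=cloud(d);Z=P[...,2]
for lo,hi in ((24,36),(54,66),(84,96)):
    sub=np.zeros(Z.shape,bool); sub[150:235,150:220]=1
    m=(Z>lo)&(Z<hi)&sub; xy=P[m][:,:2].astype(np.float32); print(lo,m.sum(),np.median(Z[m]),cv2.minAreaRect(xy))
E
```

```text
t 7.33 pos [463.1  -9.6  70.4] jaw 100.0 open 30.9 F [ 0.5  0.1 -1.4] q [ 0.04  0.42 -0.1   2.16  0.08  0.56  1.62]
tool turn -0.3 deg; then shift tool x,y,z: [ 0.4  1.1 27.9] tilt z [0.0018 0.    ]
24 509 30.07262805998846 ((549.930419921875, 190.74176025390625), (92.32842254638672, 61.832767486572266), 1.919944167137146)
54 428 60.0819977080061 ((547.9700927734375, 189.08926391601562), (65.58484649658203, 52.157073974609375), 1.4910430908203125)
84 539 90.23298417620983 ((547.0933837890625, 189.01104736328125), (42.64419937133789, 39.80122375488281), 89.472412109375)
```

View pics/scene1.png

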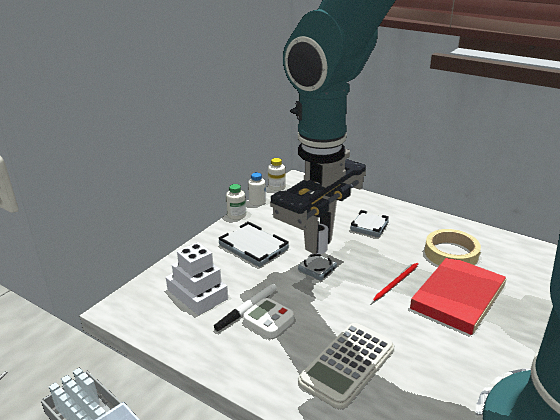

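View pics/top1.png

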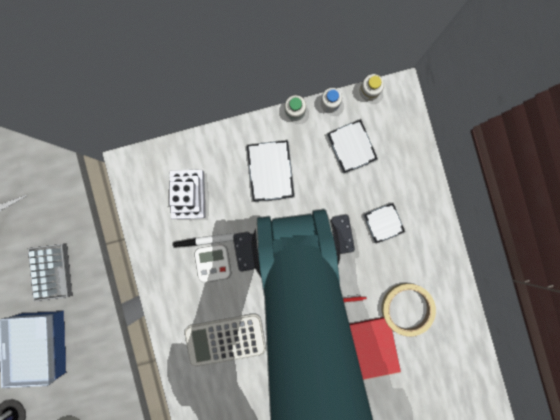

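Scene: the round block hangs over base_round (318,258), aligned. The rest of the stack is untouched at (195,275). Lower and release.

Request:
servo_tool:
  plan:
    - [[0,1,8,0],[0,0,8,0],[0,0,6,0],[0,0,4,0],[0,0,2,0],[0,0,1,0],[0,0,0,0],[0,0,0,0]]

```text
t: 8.43
position: [462.4, -8.7, 40.7]
tool_rot: [[-0.985, -0.173, 0.0], [-0.173, 0.985, -0.0], [-0.0, -0.0, -1.0]]
wrist_force: [0.8, 0.5, -1.2]
opening: 31.4
```

```bash
python3 go.py 462.5 -8.6 40.6 100.3
```

```text
t 8.43 pos [462.4  -8.7  40.7] jaw 100.0 open 31.4 F [ 0.8  0.5 -1.2] q [ 0.03  0.48 -0.09  2.17  0.09  0.49  1.61]
tool turn -0.3 deg; then shift tool x,y,z: [-0.1  0.   0.1] tilt z [ 0.0005 -0.    ]
```

Request:
servo_tool:
  plan:
    - [[0,0,0.5,0],[0,0,0.5,0],[0,0,0,0],[0,0,0,0]]

```text
t: 8.93
position: [462.5, -8.6, 40.5]
tool_rot: [[-0.985, -0.174, 0.001], [-0.174, 0.985, -0.0], [-0.0, -0.0, -1.0]]
wrist_force: [-3.4, -0.1, 9.7]
opening: 31.4
```

Request:
servo_tool:
  plan:
    - [[0,0,0,0],[0,0,0,0]]

```text
t: 9.18
position: [462.5, -8.7, 40.5]
tool_rot: [[-0.985, -0.173, 0.001], [-0.173, 0.985, -0.0], [-0.0, -0.0, -1.0]]
wrist_force: [-1.9, -0.5, 10.2]
opening: 31.3
```

Contact made. Open to clear and lift.

Request:
servo_tool:
  plan:
    - [[0,0,-0.5,0],[0,0,0,0],[0,0,0,0],[0,0,0,0],[0,0,0,0],[0,0,-6,0],[0,0,-15,0],[0,0,-25,0],[0,0,-25,0],[0,0,0,0]]
  hand: 60

```text
t: 10.42
position: [463.9, -8.6, 113.5]
tool_rot: [[-0.985, -0.173, 0.005], [-0.173, 0.985, 0.0], [-0.005, -0.001, -1.0]]
wrist_force: [-0.1, -1.4, 0.4]
opening: 60.1
```

Request:
servo_tool:
  plan:
    - [[0,0,-20,0],[0,0,-16,0],[0,0,0,0],[0,0,0,0]]
  hand: 70

```text
t: 10.92
position: [461.7, -8.7, 146.4]
tool_rot: [[-0.985, -0.173, -0.001], [-0.173, 0.985, -0.0], [0.001, 0.0, -1.0]]
wrist_force: [0.6, 0.1, -0.8]
opening: 70.2
```

```bash
python3 go.py 547.2 189 145 90.5; python3 - <<'E'
from plant import optics
import cv2,numpy as np
d=optics.read_camera("scene"); f=d["frame"][:,:,::-1][150:330,150:400]; cv2.imwrite("pics/e.png",cv2.resize(f,None,fx=3,fy=3,interpolation=cv2.INTER_CUBIC))
E
```

```text
t 10.93 pos [461.7  -8.7 146.4] jaw 100.0 open 70.2 F [ 0.6  0.1 -0.8] q [ 0.05  0.28 -0.12  2.12  0.05  0.74  1.64]
tool turn 9.5 deg; then shift tool x,y,z: [-87.2 196.9   1.4] tilt z [-0.0012 -0.0001]
```

View pics/e.png

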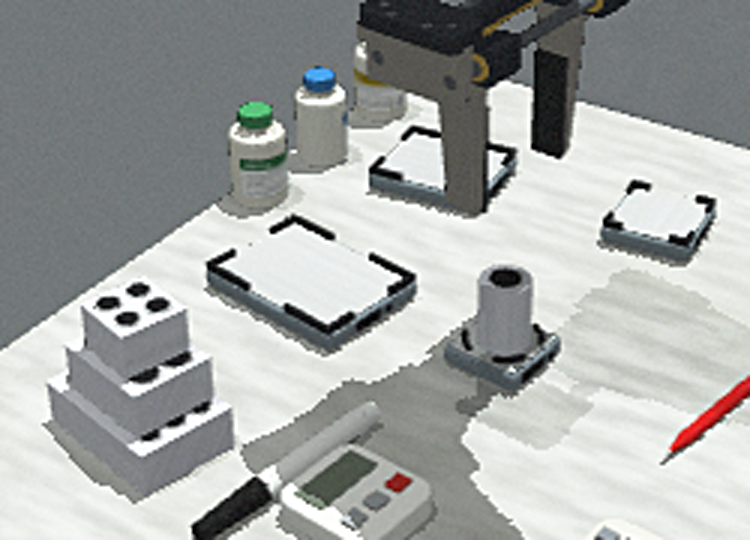

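The round block stands centred in base_round (crop (503,330)). Square next.

Request:
servo_tool:
  plan:
    - [[0,0,0,9.5],[-8,18,0,0],[-14,32,0,0],[-17,38,0,0],[-17,38,0,0],[-15,34,0,0],[-11,26,0,0],[-5,11,0,0],[0,0,0,0],[0,0,0,0]]

```text
t: 12.22
position: [547.2, 187.5, 146.7]
tool_rot: [[-1.0, -0.007, -0.001], [-0.007, 1.0, -0.001], [0.001, -0.001, -1.0]]
wrist_force: [0.2, -0.2, -1.0]
opening: 70.0
```

Request:
servo_tool:
  plan:
    - [[0,0,15,0],[0,0,15,0],[0,0,0,0],[0,0,0,0]]

```text
t: 12.72
position: [547.6, 189.1, 116.9]
tool_rot: [[-1.0, -0.009, -0.0], [-0.009, 1.0, -0.0], [0.0, -0.0, -1.0]]
wrist_force: [0.7, -0.6, -0.4]
opening: 69.8
```

```bash
python3 go.py 547.2 189 86 90.5
```

```text
t 12.72 pos [547.6 189.1 116.9] jaw 90.5 open 69.8 F [ 0.7 -0.6 -0.4] q [-0.29  0.5  -0.13  1.86  0.09  0.78  1.11]
tool turn -0.0 deg; then shift tool x,y,z: [ 0.4 -0.  30.9] tilt z [-0.0003 -0.0001]
```

Request:
servo_tool:
  plan:
    - [[0,0,12,0],[0,0,12,0],[0,0,7,0],[0,0,0,0],[0,0,0,0],[0,0,0,0]]

```text
t: 13.48
position: [547.9, 189.2, 86.5]
tool_rot: [[-1.0, -0.009, 0.001], [-0.009, 1.0, 0.0], [-0.001, 0.0, -1.0]]
wrist_force: [0.1, 0.1, -0.5]
opening: 69.9
```

Request:
servo_tool:
  plan:
    - [[0,0,0,0],[0,0,0,0],[0,0,0,0],[0,0,0,0],[0,0,0,0]]
  hand: 30

```text
t: 14.1
position: [547.6, 189.2, 86.2]
tool_rot: [[-1.0, -0.009, 0.0], [-0.009, 1.0, 0.0], [-0.0, 0.0, -1.0]]
wrist_force: [-0.1, 0.2, 0.8]
opening: 42.0
```

Request:
servo_tool:
  plan:
    - [[0,0,-4,0],[0,0,-8,0],[0,0,-16,0],[0,0,-20,0],[0,0,-20,0],[0,0,-12,0],[0,0,0,0],[0,0,0,0]]

```text
t: 15.1
position: [547.2, 188.9, 165.6]
tool_rot: [[-1.0, -0.009, -0.001], [-0.009, 1.0, -0.0], [0.001, -0.0, -1.0]]
wrist_force: [0.6, 0.5, -0.9]
opening: 41.8
```

```bash
python3 go.py 494.2 -186.4 165 112.1
```

```text
t 15.10 pos [547.2 188.9 165.6] jaw 90.5 open 41.8 F [ 0.6  0.5 -0.9] q [-0.28  0.44 -0.14  1.83  0.08  0.88  1.12]
tool turn -21.6 deg; then shift tool x,y,z: [ 190.3 -327.8    0.6] tilt z [-0.0008 -0.0004]
```

Request:
servo_tool:
  plan:
    - [[0,0,0,-7.2],[0,0,0,-7.2],[0,0,0,-7.2],[7,-12,0,0],[14,-24,0,0],[19,-33,0,0],[20,-35,0,0],[20,-35,0,0],[20,-35,0,0],[20,-35,0,0]]

```text
t: 16.35
position: [513.9, -52.0, 165.7]
tool_rot: [[-0.928, -0.373, -0.001], [-0.373, 0.928, -0.0], [0.001, 0.0, -1.0]]
wrist_force: [0.8, 0.3, -0.7]
opening: 42.0
```

Request:
servo_tool:
  plan:
    - [[20,-35,0,0],[20,-34,0,0],[17,-28,0,0],[9,-15,0,0],[4,-7,0,0],[0,0,0,0],[0,0,0,0],[0,0,0,0]]

```text
t: 17.35
position: [495.1, -185.2, 166.1]
tool_rot: [[-0.926, -0.378, 0.0], [-0.378, 0.926, 0.0], [-0.0, 0.0, -1.0]]
wrist_force: [0.1, -0.1, -2.3]
opening: 41.8
```

```bash
python3 go.py 494.2 -186.4 70 112.1
```

```text
t 17.35 pos [ 495.1 -185.2  166.1] jaw 112.2 open 41.8 F [ 0.1 -0.1 -2.3] q [ 0.38  0.35 -0.11  1.95  0.05  0.84  2.21]
tool turn 0.1 deg; then shift tool x,y,z: [ 1.3 -0.8 96.1] tilt z [0.0001 0.0003]
```

Request:
servo_tool:
  plan:
    - [[1,-1,15,0],[0,0,25,0],[0,0,25,0],[0,0,20,0],[0,0,11,0],[0,0,0,0],[0,0,0,0],[0,0,0,0]]

```text
t: 18.35
position: [494.9, -187.8, 70.9]
tool_rot: [[-0.927, -0.376, 0.001], [-0.376, 0.927, -0.001], [-0.001, -0.001, -1.0]]
wrist_force: [-0.7, -1.3, -1.7]
opening: 41.8
```

```bash
python3 go.py 494.2 -186.4 41.2 112.1; cat > pic.py <<'E'
import sys
from plant import optics
import cv2,numpy as np
n,o,x0,y0,x1,y1=sys.argv[1],sys.argv[2],*map(int,sys.argv[3:7])
d=optics.read_camera(n); np.savez("/tmp/"+o+".npz",**d); f=d["frame"][:,:,::-1][y0:y1,x0:x1]
k=min(780/f.shape[1],580/f.shape[0]); cv2.imwrite(f"pics/{o}.png",cv2.resize(f,None,fx=k,fy=k,interpolation=cv2.INTER_CUBIC))
E
python3 pic.py scene f 270 120 430 260
```

```text
t 18.35 pos [ 494.9 -187.8   70.9] jaw 112.1 open 41.8 F [-0.7 -1.3 -1.7] q [ 0.37  0.5  -0.09  2.01  0.08  0.63  2.19]
tool turn -0.0 deg; then shift tool x,y,z: [ 0.1  1.5 29.7] tilt z [ 0.0015 -0.0005]
```

View pics/f.png

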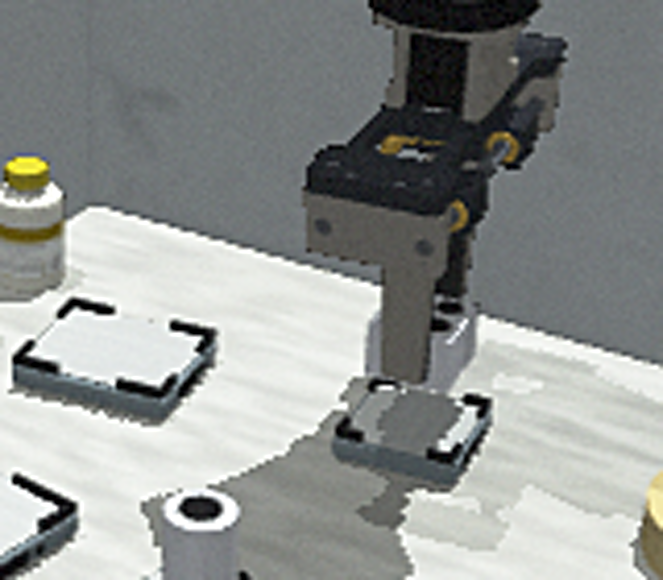

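The square block hangs above base_square (420,400 in the crop), parallel to it. Lower.

Request:
servo_tool:
  plan:
    - [[0,1,8,0],[0,0,8,0],[0,0,6,0],[0,0,4,0],[0,0,2,0],[0,0,1,0],[0,0,0,0],[0,0,0,0]]

```text
t: 19.4
position: [494.1, -186.7, 41.2]
tool_rot: [[-0.927, -0.376, 0.0], [-0.376, 0.927, -0.0], [-0.0, -0.0, -1.0]]
wrist_force: [0.2, -0.7, -1.0]
opening: 41.9
```

```bash
python3 go.py 494.2 -186.4 41.2 112.1
```

```text
t 19.40 pos [ 494.1 -186.7   41.2] jaw 112.1 open 41.9 F [ 0.2 -0.7 -1. ] q [ 0.37  0.55 -0.09  2.02  0.08  0.57  2.18]
tool turn -0.0 deg; then shift tool x,y,z: [-0.2  0.2  0. ] tilt z [ 0.0004 -0.0001]
```

Request:
servo_tool:
  plan:
    - [[0,0,0.5,0],[0,0,0.4,0],[0,0,0,0],[0,0,0,0],[0,0,0,0]]

```text
t: 20.02
position: [494.1, -186.7, 41.2]
tool_rot: [[-0.927, -0.376, 0.0], [-0.376, 0.927, -0.0], [-0.0, -0.0, -1.0]]
wrist_force: [-2.4, 0.7, 7.7]
opening: 41.8
```

Request:
servo_tool:
  plan:
    - [[0,0,-0.4,0],[0,0,0,0],[0,0,0,0],[0,0,0,0],[0,0,0,0],[0,0,-6,0],[0,0,-15,0],[0,0,-25,0],[0,0,-30,0],[0,0,-25,0]]
  hand: 75

```text
t: 21.28
position: [494.4, -186.8, 143.9]
tool_rot: [[-0.927, -0.376, 0.002], [-0.376, 0.927, -0.001], [-0.001, -0.001, -1.0]]
wrist_force: [0.1, 0.5, -0.0]
opening: 75.1
```

Request:
servo_tool:
  plan:
    - [[0,0,-5,0],[0,0,0,0],[0,0,0,0]]

```text
t: 21.65
position: [493.3, -186.4, 145.7]
tool_rot: [[-0.927, -0.376, -0.002], [-0.376, 0.927, 0.001], [0.001, 0.001, -1.0]]
wrist_force: [-0.1, 0.1, -0.1]
opening: 75.2
```

```bash
python3 pic.py scene g 150 150 410 330; python3 - <<'E'
from h import *
from plant import optics
d=optics.read_camera("top"); np.savez("/tmp/t2.npz",**d); P=cloud(d);Z=P[...,2]
for lo,hi in ((24,36),(54,66),(84,96)):
    sub=np.zeros(Z.shape,bool); sub[150:235,150:220]=1
    m=(Z>lo)&(Z<hi)&sub
    if m.sum()<5: continue
    xy=P[m][:,:2].astype(np.float32); print(lo,m.sum(),np.median(Z[m]),cv2.minAreaRect(xy))
E
python3 go.py 548 189 145 92
```

```text
24 500 30.062153381059836 ((549.8693237304688, 190.6392822265625), (91.93717193603516, 61.80683898925781), 2.214016914367676)
54 1008 60.26494734918013 ((547.8992309570312, 189.54327392578125), (65.9472427368164, 52.4909782409668), 2.078341245651245)
t 21.75 pos [ 493.4 -186.4  145.6] jaw 112.1 open 74.9 F [-0.  -0.  -0.1] q [ 0.38  0.38 -0.1   1.97  0.05  0.79  2.2 ]
tool turn 20.1 deg; then shift tool x,y,z: [-67.7 373.3   0.6] tilt z [-0.0017  0.0006]
```

View pics/g.png

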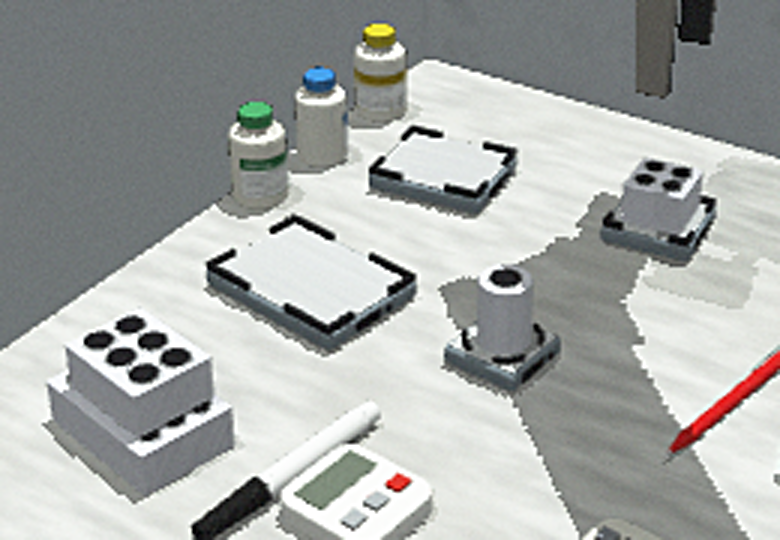

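The square block is seated in base_square (660,205 in the crop). Next the medium block at (548, 189.4), yaw 2.1°.

Request:
servo_tool:
  plan:
    - [[0,0,0,10],[0,0,0,10],[-3,18,0,0],[-6,32,0,0],[-7,40,0,0],[-8,45,0,0],[-9,48,0,0],[-9,48,0,0],[-9,48,0,0],[-7,40,0,0]]

```text
t: 23.0
position: [539.5, 137.9, 146.3]
tool_rot: [[-0.999, -0.043, -0.001], [-0.043, 0.999, 0.001], [0.001, 0.001, -1.0]]
wrist_force: [-0.4, 0.2, 0.8]
opening: 75.3
```

Request:
servo_tool:
  plan:
    - [[-5,28,0,0],[-3,18,0,0],[-2,8,0,0],[0,0,10,0],[0,0,20,0],[0,0,15,0],[0,0,0,0],[0,0,0,0]]

```text
t: 24.0
position: [548.6, 188.3, 101.9]
tool_rot: [[-0.999, -0.036, 0.0], [-0.036, 0.999, 0.0], [-0.0, 0.0, -1.0]]
wrist_force: [0.3, -0.9, -0.0]
opening: 75.1
```

```bash
python3 go.py 548 189.4 56 92.1
```

```text
t 24.00 pos [548.6 188.3 101.9] jaw 92.1 open 75.1 F [ 0.3 -0.9 -0. ] q [-0.29  0.52 -0.12  1.87  0.09  0.75  1.14]
tool turn -0.0 deg; then shift tool x,y,z: [ 0.6  1.1 45.9] tilt z [0.0004 0.0001]
```

Request:
servo_tool:
  plan:
    - [[0,1,10,0],[0,0,16,0],[0,0,12,0],[0,0,7,0],[0,0,0,0],[0,0,0,0],[0,0,0,0]]

```text
t: 24.88
position: [548.6, 189.7, 57.1]
tool_rot: [[-0.999, -0.036, 0.001], [-0.036, 0.999, 0.0], [-0.001, 0.0, -1.0]]
wrist_force: [-0.7, 0.4, 0.1]
opening: 74.9
```

Request:
servo_tool:
  plan:
    - [[0,0,0,0],[0,0,0,0],[0,0,0,0],[0,0,0,0],[0,0,0,0]]
  hand: 40
  force: 30

```text
t: 25.5
position: [548.3, 189.7, 56.7]
tool_rot: [[-0.999, -0.037, 0.0], [-0.037, 0.999, 0.0], [-0.0, 0.0, -1.0]]
wrist_force: [-0.3, -0.1, 2.2]
opening: 52.0
```

Request:
servo_tool:
  plan:
    - [[0,0,-4,0],[0,0,-8,0],[0,0,-16,0],[0,0,-20,0],[0,0,-25,0],[0,0,-25,0],[0,0,-12,0],[0,0,0,0],[0,0,0,0]]

```text
t: 26.62
position: [547.7, 189.3, 165.8]
tool_rot: [[-0.999, -0.036, -0.001], [-0.036, 0.999, -0.001], [0.001, -0.001, -1.0]]
wrist_force: [-1.2, -0.0, -3.9]
opening: 51.6
```

```bash
python3 go.py 642.3 -125.8 165 112.2
```

```text
t 26.62 pos [547.7 189.3 165.8] jaw 92.1 open 51.6 F [-1.2 -0.  -3.9] q [-0.28  0.44 -0.14  1.83  0.07  0.88  1.15]
tool turn -20.1 deg; then shift tool x,y,z: [  31.4 -327.5    0.8] tilt z [-0.0014 -0.0006]
```

Request:
servo_tool:
  plan:
    - [[0,0,0,-6.7],[0,0,0,-6.7],[0,0,0,-6.7],[1,-12,0,0],[2,-22,0,0],[3,-32,0,0],[4,-38,0,0],[4,-40,0,0],[4,-40,0,0],[4,-40,0,0]]

```text
t: 27.88
position: [612.4, -28.6, 165.9]
tool_rot: [[-0.927, -0.375, -0.001], [-0.375, 0.927, -0.0], [0.001, -0.0, -1.0]]
wrist_force: [0.1, 0.6, -3.1]
opening: 51.9
```

Request:
servo_tool:
  plan:
    - [[3,-36,0,0],[3,-32,0,0],[2,-20,0,0],[1,-10,0,0],[0,-5,0,0],[0,0,0,0],[0,0,0,0],[0,0,0,0]]

```text
t: 28.88
position: [643.0, -124.0, 166.7]
tool_rot: [[-0.926, -0.379, 0.0], [-0.379, 0.926, 0.0], [-0.0, 0.0, -1.0]]
wrist_force: [0.1, -0.3, -2.3]
opening: 51.7
```

```bash
python3 go.py 642.3 -125.8 70 112.2
```

```text
t 28.88 pos [ 643.  -124.   166.7] jaw 112.3 open 51.7 F [ 0.1 -0.3 -2.3] q [ 0.23  0.55 -0.13  1.64  0.08  0.96  2.03]
tool turn 0.1 deg; then shift tool x,y,z: [ 1.4 -1.4 96.7] tilt z [0.0001 0.0003]
```

Request:
servo_tool:
  plan:
    - [[1,-1,15,0],[0,0,25,0],[0,0,25,0],[0,0,20,0],[0,0,11,0],[0,0,0,0],[0,0,0,0],[0,0,0,0]]

```text
t: 29.88
position: [643.2, -126.3, 71.6]
tool_rot: [[-0.926, -0.378, 0.002], [-0.378, 0.926, -0.0], [-0.002, -0.001, -1.0]]
wrist_force: [0.5, -0.5, -2.8]
opening: 52.4
```

```bash
python3 go.py 642.3 -125.8 41.7 112.2; python3 pic.py scene i 220 120 380 260
```

```text
t 29.88 pos [ 643.2 -126.3   71.6] jaw 112.2 open 52.4 F [ 0.5 -0.5 -2.8] q [ 0.23  0.67 -0.12  1.69  0.1   0.79  2.02]
tool turn -0.0 deg; then shift tool x,y,z: [ 0.7  0.8 29.9] tilt z [ 0.0019 -0.0003]
```

View pics/i.png

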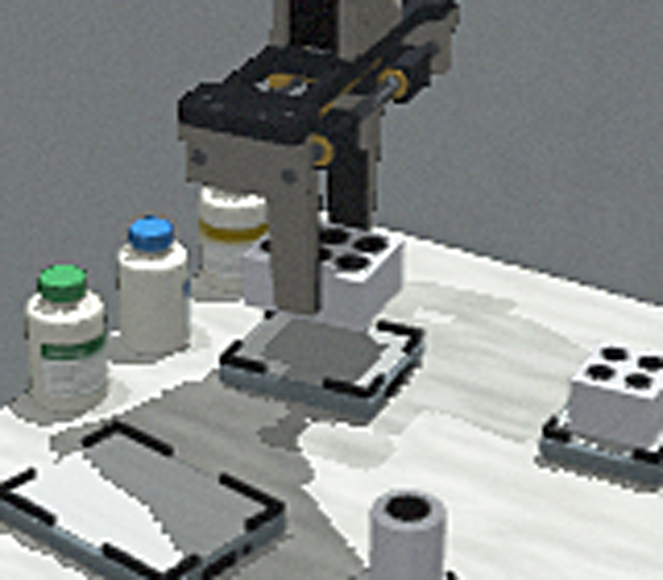

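The medium block is aligned over base_medium (320,350 in the crop). Lower.

Request:
servo_tool:
  plan:
    - [[0,1,8,0],[0,0,8,0],[0,0,6,0],[0,0,4,0],[0,0,2,0],[0,0,1.5,0],[0,0,0,0],[0,0,0,0],[0,0,0,0]]

```text
t: 31.05
position: [642.2, -125.3, 41.8]
tool_rot: [[-0.926, -0.378, 0.0], [-0.378, 0.926, -0.0], [-0.0, -0.0, -1.0]]
wrist_force: [-3.7, 0.9, 5.3]
opening: 51.8
```

```bash
python3 go.py 642.3 -125.8 41.7 112.2
```

```text
t 31.05 pos [ 642.2 -125.3   41.8] jaw 112.2 open 51.8 F [-3.7  0.9  5.3] q [ 0.22  0.71 -0.11  1.7   0.11  0.74  2.01]
tool turn -0.0 deg; then shift tool x,y,z: [ 0.1 -0.5  0.1] tilt z [ 0.0001 -0.0001]
```

Request:
servo_tool:
  plan:
    - [[0,0,0,0],[0,0,0,0],[0,0,0,0],[0,0,0,0],[0,0,0,0],[0,0,-6,0],[0,0,-15,0],[0,0,-25,0],[0,0,-30,0],[0,0,-25,0]]
  hand: 85

```text
t: 32.3
position: [642.7, -125.3, 144.7]
tool_rot: [[-0.926, -0.378, 0.002], [-0.378, 0.926, -0.0], [-0.002, -0.001, -1.0]]
wrist_force: [-0.2, -0.3, -0.8]
opening: 85.0
```

Request:
servo_tool:
  plan:
    - [[0,0,-5,0],[0,0,0,0],[0,0,0,0]]

```text
t: 32.67
position: [641.4, -125.2, 146.0]
tool_rot: [[-0.926, -0.378, -0.002], [-0.378, 0.926, 0.0], [0.002, 0.001, -1.0]]
wrist_force: [0.6, 0.4, -0.1]
opening: 85.1
```

```bash
python3 pic.py scene k 150 150 410 330; python3 - <<'E'
from h import *
from plant import optics
d=optics.read_camera("top"); np.savez("/tmp/t2.npz",**d); P=cloud(d);Z=P[...,2]
for lo,hi in ((24,36),):
    sub=np.zeros(Z.shape,bool); sub[150:235,150:220]=1
    m=(Z>lo)&(Z<hi)&sub
    xy=P[m][:,:2].astype(np.float32); print(lo,m.sum(),np.median(Z[m]),cv2.minAreaRect(xy))
E
python3 go.py 549.8 190.6 145 92.1
```

```text
24 1578 30.22294625155024 ((549.8021850585938, 191.14317321777344), (92.06195831298828, 62.73667526245117), 2.046818733215332)
t 32.77 pos [ 641.5 -125.2  145.9] jaw 112.2 open 84.9 F [ 0.5 -0.8  0.4] q [ 0.23  0.57 -0.13  1.65  0.09  0.92  2.03]
tool turn 20.1 deg; then shift tool x,y,z: [ 80.1 318.9   0.9] tilt z [-0.0019  0.0003]
```

View pics/k.png

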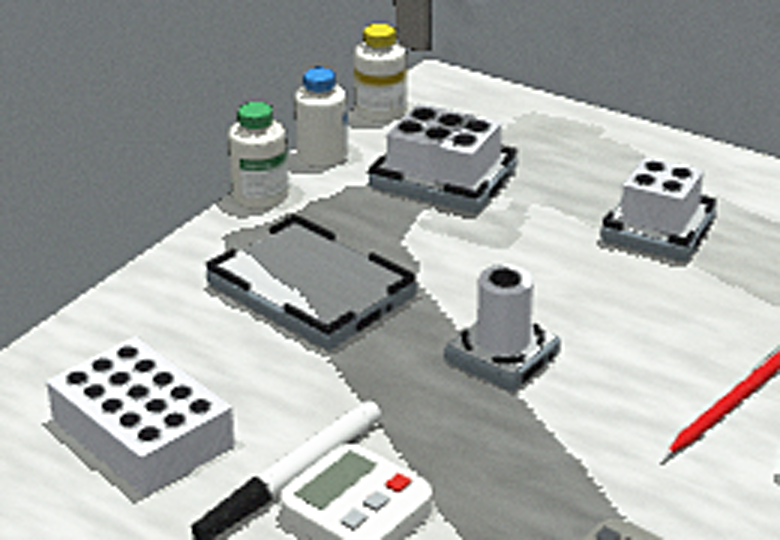

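The medium block is seated (445,160 in the crop); the large one alone stands at (549.8, 191). The marker is clear of the finger paths.

Request:
servo_tool:
  plan:
    - [[0,0,0,10],[0,0,0,10.1],[4,16,0,0],[7,28,0,0],[9,36,0,0],[10,40,0,0],[11,42,0,0],[11,42,0,0],[10,40,0,0],[8,32,0,0]]

```text
t: 34.02
position: [560.4, 151.1, 146.9]
tool_rot: [[-0.999, -0.043, -0.001], [-0.043, 0.999, 0.001], [0.001, 0.001, -1.0]]
wrist_force: [0.2, -0.4, 0.2]
opening: 84.7
```

Request:
servo_tool:
  plan:
    - [[6,24,0,0],[3,13,0,0],[1,6,0,0],[0,0,15,0],[0,0,25,0],[0,0,25,0],[0,0,10,0],[0,0,0,0],[0,0,0,0]]

```text
t: 35.15
position: [551.2, 190.5, 72.8]
tool_rot: [[-0.999, -0.036, 0.001], [-0.036, 0.999, 0.0], [-0.001, 0.0, -1.0]]
wrist_force: [0.6, -0.0, 0.3]
opening: 85.0
```

```bash
python3 go.py 549.8 191 26.5 92.1
```

```text
t 35.15 pos [551.2 190.5  72.8] jaw 92.1 open 85.0 F [ 0.6 -0.   0.3] q [-0.31  0.57 -0.1   1.87  0.08  0.7   1.15]
tool turn -0.0 deg; then shift tool x,y,z: [ 1.4  0.5 46.3] tilt z [0.0012 0.0004]
```

Request:
servo_tool:
  plan:
    - [[1,0.5,10,0],[0,0,16,0],[0,0,12,0],[0,0,7,0],[0,0,0,0],[0,0,0,0],[0,0,0,0]]

```text
t: 36.02
position: [549.9, 191.1, 27.5]
tool_rot: [[-0.999, -0.036, 0.001], [-0.036, 0.999, 0.0], [-0.001, 0.0, -1.0]]
wrist_force: [-0.2, -0.3, -0.2]
opening: 84.8
```

Request:
servo_tool:
  plan:
    - [[0,0,0,0],[0,0,0,0],[0,0,0,0],[0,0,0,0],[0,0,0,0]]
  hand: 50
  force: 35

```text
t: 36.65
position: [549.6, 191.2, 27.2]
tool_rot: [[-0.999, -0.037, 0.0], [-0.037, 0.999, 0.0], [-0.0, 0.0, -1.0]]
wrist_force: [0.0, 0.1, 2.3]
opening: 61.5
```

Request:
servo_tool:
  plan:
    - [[0,0,-4,0],[0,0,-8,0],[0,0,-16,0],[0,0,-20,0],[0,0,-25,0],[0,0,-25,0],[0,0,-12,0],[0,0,0,0],[0,0,0,0]]

```text
t: 37.78
position: [548.9, 190.7, 136.4]
tool_rot: [[-0.999, -0.036, -0.001], [-0.036, 0.999, -0.001], [0.001, -0.001, -1.0]]
wrist_force: [-0.4, 0.3, -5.7]
opening: 61.6
```

```bash
python3 go.py 595.5 32.2 140 96.4
```

```text
t 37.77 pos [548.9 190.7 136.4] jaw 92.1 open 61.6 F [-0.4  0.3 -5.7] q [-0.31  0.48 -0.11  1.85  0.07  0.82  1.16]
tool turn -4.3 deg; then shift tool x,y,z: [ -28.7 -162.8   -3.6] tilt z [-0.0014 -0.0006]
```

Request:
servo_tool:
  plan:
    - [[0,0,0,-4.3],[-2,-10,0,0],[-4,-22,0,0],[-5,-30,0,0],[-6,-34,0,0],[-5,-30,0,0],[-4,-22,0,0],[-2,-14,0,0],[0,0,0,0],[0,0,0,0]]

```text
t: 39.02
position: [595.0, 34.5, 136.9]
tool_rot: [[-0.994, -0.112, -0.001], [-0.112, 0.994, 0.001], [0.001, 0.001, -1.0]]
wrist_force: [-0.0, 0.3, -4.9]
opening: 61.8
```

Request:
servo_tool:
  plan:
    - [[0,0,15,0],[0,0,25,0],[0,0,20,0],[0,0,8,0],[0,0,0,0],[0,0,0,0],[0,0,0,0]]

```text
t: 39.9
position: [596.0, 33.2, 70.0]
tool_rot: [[-0.994, -0.111, 0.002], [-0.111, 0.994, 0.0], [-0.002, -0.0, -1.0]]
wrist_force: [0.1, 0.8, -4.8]
opening: 61.7
```

```bash
python3 go.py 595.5 32.2 42.2 96.4; python3 pic.py scene l 180 130 340 270
```

```text
t 39.90 pos [596.   33.2  70. ] jaw 96.4 open 61.7 F [ 0.1  0.8 -4.8] q [-0.04  0.59 -0.09  1.84  0.08  0.71  1.51]
tool turn -0.0 deg; then shift tool x,y,z: [ 0.6 -0.9 27.8] tilt z [0.0017 0.0001]
```

View pics/l.png

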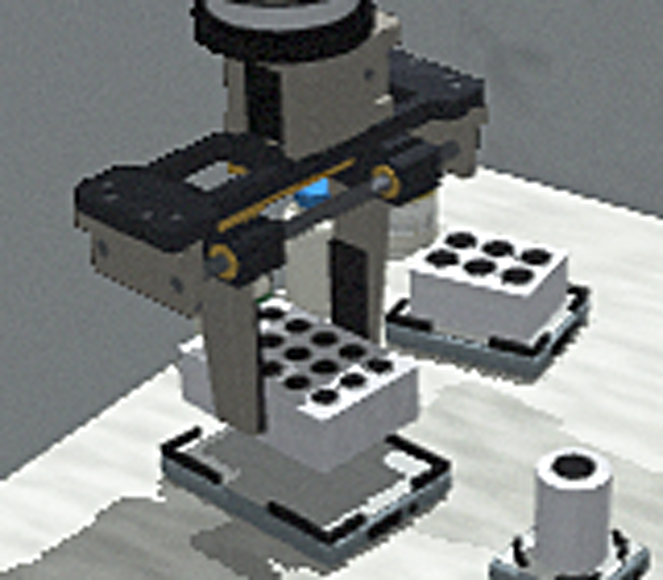

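The large block is aligned over base_large (crop (305,480)). Lower.

Request:
servo_tool:
  plan:
    - [[0,-1,7,0],[0,0,7,0],[0,0,6,0],[0,0,4,0],[0,0,2,0],[0,0,1,0],[0,0,0.6,0],[0,0,0,0],[0,0,0,0],[0,0,0,0]]

```text
t: 41.2
position: [595.5, 32.2, 42.3]
tool_rot: [[-0.994, -0.111, 0.0], [-0.111, 0.994, -0.0], [-0.0, -0.0, -1.0]]
wrist_force: [-4.1, -0.2, 5.6]
opening: 62.0
```

```bash
python3 go.py 595.5 32.2 42.2 96.4
```

```text
t 41.20 pos [595.5  32.2  42.3] jaw 96.4 open 62.0 F [-4.1 -0.2  5.6] q [-0.05  0.63 -0.08  1.85  0.08  0.66  1.5 ]
tool turn -0.0 deg; then shift tool x,y,z: [-0.  -0.   0.1] tilt z [ 0.0001 -0.0001]
```

Request:
servo_tool:
  plan:
    - [[0,0,0,0],[0,0,0,0],[0,0,0,0],[0,0,0,0],[0,0,0,0],[0,0,-6,0],[0,0,-15,0],[0,0,-25,0],[0,0,-30,0],[0,0,-30,0]]
  hand: 88

```text
t: 42.45
position: [595.7, 32.2, 149.6]
tool_rot: [[-0.994, -0.111, 0.001], [-0.111, 0.994, 0.0], [-0.001, -0.0, -1.0]]
wrist_force: [-0.1, 0.6, -0.2]
opening: 88.3
```

Request:
servo_tool:
  plan:
    - [[5,20,-15,0],[10,35,-10,0],[10,45,0,0],[10,45,0,0],[10,45,0,0],[5,35,0,0],[0,20,0,0],[0,10,0,0],[0,0,0,0],[0,0,0,0]]

```text
t: 43.7
position: [518.0, 278.5, 172.3]
tool_rot: [[-0.994, -0.109, -0.0], [-0.109, 0.994, -0.001], [0.0, -0.001, -1.0]]
wrist_force: [0.2, 0.9, 0.7]
opening: 87.9
```

```bash
python3 go.py 595.5 32.2 42.2 96.4; python3 pic.py scene m 150 130 420 340; python3 pic.py top n 140 60 440 290; python3 - <<'E'
from h import *
for src in("n",):
    d=load(f"/tmp/{src}.npz"); P=cloud(d);Z=P[...,2]
    d0=load("/tmp/top0.npz");
    for nm,bx,lo,hi in (("L",(595.5,32.2),39,52),("M",(642.3,-125.8),39,52),("S",(494.2,-186.4),39,52),("R",(462.5,-8.6),54,66)):
        m=(Z>lo)&(Z<hi)&(np.hypot(P[...,0]-bx[0],P[...,1]-bx[1])<70)
        if m.sum()<10: print(nm,"hidden");continue
        r=cv2.minAreaRect(P[m][:,:2].astype(np.float32)); print(nm,m.sum(),np.median(Z[m]).round(1),r,"off",np.subtract(r[0],bx).round(1))
    m=lambda Z:0
E
```

```text
t 43.70 pos [518.  278.5 172.3] jaw 96.3 open 87.9 F [0.2 0.9 0.7] q [-0.42  0.44 -0.17  1.8   0.09  0.9   1.05]
tool turn -0.1 deg; then shift tool x,y,z: [ -49.6 -253.4  130.1] tilt z [-0.     -0.0009]
L 1623 45.4 ((595.7250366210938, 31.987579345703125), (92.5557861328125, 62.02410125732422), 6.339191436767578) off [ 0.2 -0.2]
M 994 45.4 ((641.6390991210938, -125.31916809082031), (66.09996032714844, 52.62578582763672), 22.23238182067871) off [-0.7  0.5]
S 522 45.1 ((494.05908203125, -186.60902404785156), (41.92477798461914, 42.25914001464844), 21.371313095092773) off [-0.1 -0.2]
R 236 60.1 ((462.1710510253906, -8.878509521484375), (29.874858856201172, 29.882097244262695), 44.602943420410156) off [-0.3 -0.3]
```

View pics/m.png

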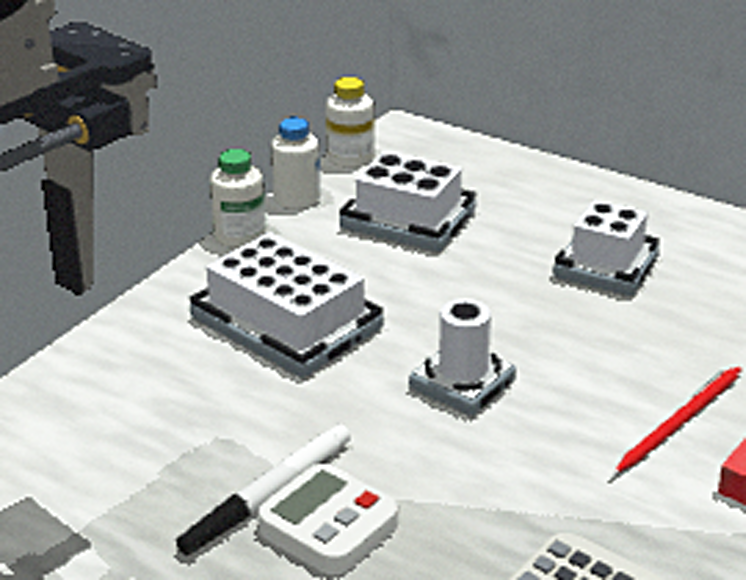

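View pics/n.png

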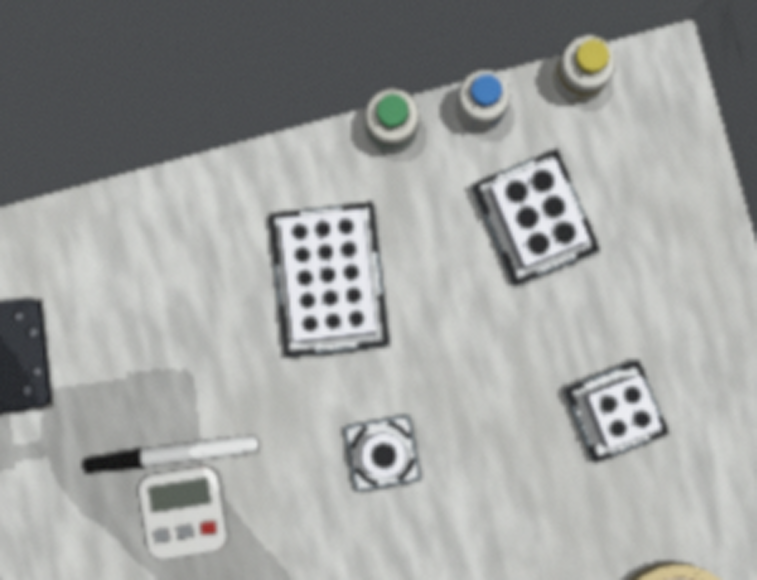

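Both views show all four blocks upright and centred between their ribs (offsets under 1 mm). The timer has not moved and the gripper is clear. I'll let the arm settle and hand in.

Request:
servo_tool:
  plan:
    - [[0,0,0,0],[0,0,0,0],[0,0,0,0],[0,0,0,0]]

```text
t: 44.3
position: [517.4, 280.0, 172.5]
tool_rot: [[-0.994, -0.111, 0.0], [-0.111, 0.994, 0.0], [-0.0, 0.0, -1.0]]
wrist_force: [0.2, -0.2, -0.5]
opening: 88.3
```

```bash
python3 -c "
from plant import env
print(env.hand_in(), env.get_state()['t'])"
```

```text
the job is handed in; nothing more can be done
the job is handed in; nothing more can be done
```

I took the stack apart from the top (round, square, medium, large), seated each block in its matching base, and handed the job in at about 44 s.

- **Placement:** in the last top-camera depth picture, each block's centre was within 1 mm of its base's centre.
- **Height and tilt:** block tops measured about 45 mm (60 mm for the round one), roughly 1 mm above what a flat seat would give. That is within the camera's bias, because the bases read about 1 mm high too. The scene view showed all four upright.
- **Release and timer:** the gripper was open and well clear of the blocks. The timer looked unmoved in the pictures, but I did not measure its position.
- **Forces:** the wrist force never read above about 10 N, which was when setting down the round block. No check failed or disagreed.

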